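Knock the organiser's lock peg home

TASK

Pick up the round wooden mallet that stands head-down on the counter and, with the flat face of its head, knock the thick capped lock peg on top of the drawer organiser all the way down, so that the tray is locked shut. Leave the thin peg beside it standing up. Then stand the mallet back on the counter where you found it, head down.

Things in the scene. Friction and masses are not known exactly. Their poses are not given: they have to be found in the camera images.
- mallet_mid (a point): Centre of the round wooden mallet (170 mm tall, 0.2-0.4 kg), on its axis, half-way up; own z up. It stands on its flat striking face, 85 mm below this point. Head 60 mm across, 72 mm tall; above it an upright handle 24 mm across, from 13 mm below to 85 mm above this point: grip it 60 mm above. A slim wooden pestle, 40 mm across at most, 150 mm tall, stands nearby; unneeded.
- lock_peg_top (a point): Centre of the top of the lock peg: upright steel peg with a flat round cap 30 mm across, the thicker of two pegs 110 mm apart in grey collars on the white organiser (200 x 260 mm, its deck 85 mm above the counter). Either collar may hold it. Moves with the peg: 40 mm above the deck when up, 20 mm when fully down, cap on its 12 mm collar.
- lock_peg (a joint): How far the lock peg is pressed, in m: 0 fully up, 0.020 fully down on a hard stop. It moves straight down against a spring and a friction catch, needs about 6 N to start and 9 N at the bottom, and stays where it is left. It starts pressed by 0 to 4 mm.
- thin_peg_top (a point): Centre of the top of the thin peg: plain upright steel peg 10 mm across without a cap, in the other collar, top 40 mm above the deck. A light spring (2 to 5 N, 20 mm travel) holds it up. Leave it alone.
Mind the look-alikes: they are no part of the job. Leave any red or yellow look-alike of the part that bears mallet_mid alone.

How it is judged:
By the outcome, as a careful person would: the job done as asked, in the order asked, and still so for the second after the job is handed in, with the robot touching nothing.
It also fails if it takes over 42 s, if anything falls off the work surface, if the arm or the gripper's body presses on something with over 40 N, if the wrist force passes 120 N, or if a joint passes its speed limit or range.

ROBOT

A 6-joint arm with a two-finger parallel gripper is mounted at the origin on the work surface. World frame = base frame: x ahead of the robot, y to its left, z up, the work surface at z = 0. Lengths are in m, angles in rad, forces in N, time in s.
With the tool pointing down it reaches from about 0.225 to 0.875 m from the base axis. Payload 3.4 kg.
Tool frame: the origin (TCP) lies on the centre line of the jaws, within the pads' length; the fingertips stand 17 mm ahead of it and the grasp point (between the pads) lies 2 mm behind it; z points along the fingers, y is the line along which they close (so a half turn about z gives the same grasp; the last joint's range is limited). The gripper opens to 85 mm and grips with 20 to 120 N. Pads are 22 mm wide; open, the fingers measure 114 mm over their backs; the gripper's body (76 mm by 85 mm) begins 54 mm behind the grasp point. The pads swing forward as they close: fully open they stand 13 mm farther back than shut.
Start: joints at [1.008, 0.276, 1.505, -0, 1.361, -0.121], TCP at [0.246, 0.52, 0.248] pointing down, gripper open.
Joint ranges: [-2.89, 2.89], [-0.75, 2.08], [0.22, 2.7], [-1.18, 4.32], [0.11, 2.71], [-2.7, 2.7]. Speed limits (rad/s): [2.57, 2.57, 3.14, 3.14, 3.14, 3.14].

INTERFACE

Orientations are given as a unit quaternion [w, x, y, z].
In Python, from rig import manip gives the robot as it stands.
- The arm moves only by the tool move_arm, never from a script. Its argument "steps" is one flat list of numbers, 7 for each row, row after row: the turn, a rotation vector about the world's x, y, z normalised to -1 to 1, where 1 is 360 degrees, then the shift along the world's x, y, z normalised to -1 to 1, where 1 is 1 m, then the opening, from -1 (shut) to 1 (fully open). A call has exactly 10 rows; each row is the pose to reach, as a shift and turn from the pose commanded when the call began, turning the shorter way round; what a row does not reach only later rows make up. A row lasts 1/10 s, in which the tool goes at most 50 mm and 8.59 degrees, less where a joint would pass 70% of its speed; a pose out of reach is approached as far as the arm can. A call with a number of a shift or a turn outside -1 to 1 is refused whole. A call with a gripper value outside its range is refused whole. The fingers move at their own pace and stop on an object; "squeeze" is the grip in N (left out, the last holds). Time passes only in rows, so rows that repeat a pose let the fingers close, or fill a call up. It gives the time, the measured TCP pose, the force, the opening and the grip force at its end, in the units of the state.
- manip.get_state(): the state, without advancing time (a new reading comes with each control period).
- manip.get_image(name): name is "scene" or "top"; returns a dict with "pixels" (420x560x3 uint8, blue, green, red), "fx", "fy", "cx", "cy" (pixels), "R" (3x3) and "t" (3): a world point X has camera coordinates R X + t. Camera axes: x right, y down, z forward; pixel columns grow to the right and rows downward; lengths in m; the calibration is good to about 2 mm. A picture is of the moment at which its call begins. There is no depth.
- manip.sign_off(): hands the job in; it is judged then, once.
The state is a dict: "clock": time; "qpos": joint angles; "qd": joint speeds; "effort": joint torques, N m; "position": TCP position; "ee_rot": TCP orientation; "contact_force": force on the tool from outside, world axes, zero at the start; "moment": the same for the moment, N m; "width": finger opening in m; "gripper_force": force on a finger pad.
Only numpy, scipy, OpenCV 4.12 (cv2) and the standard library are available. Lean on these libraries where they do the work, as an engineer would, in place of code of your own. Each camera call takes 0.05 s, during which the arm holds its last target. There are 200 camera calls.

## Working session

There is one attempt and no reset: what is moved stays moved. The work goes in short steps, Python scripts to look and compute and a tool call to move; the robot and the scene stay as the last step left them, time stands still between calls to the robot, and variables do not carry over. Pictures are saved under pics/ and viewed, at most 10 in all, crops included, and the job is handed in when it is done.

Besides the shell and the picture viewer there is one more tool, called after "Emit:" as name(argument=value, ...) on one line, values as JSON. move_arm: Moves the arm, as the interface text tells. Scaled input: -1 to 1 covers 1 m each way for a shift and 360 degrees each way for a turn. Its arguments: {"type":"object","properties":{"steps":{"type":"array"},"squeeze":{"type":"number"}},"required":["steps"]}

```bash
mkdir -p pics; cat > h.py <<'E'
import numpy as np, cv2
from rig import manip
def grab(n,f=None):
    im=manip.get_image(n)
    if f: cv2.imwrite('pics/'+f,im['pixels'])
    return im
def ray(im,u,v):
    R=np.array(im['R']);t=np.array(im['t'])
    d=R.T@np.array([(u-im['cx'])/im['fx'],(v-im['cy'])/im['fy'],1]); return -R.T@t,d
def atz(im,u,v,z):
    o,d=ray(im,u,v); return o+d*(z-o[2])/d[2]
def proj(im,X):
    c=np.array(im['R'])@np.array(X)+np.array(im['t']); return c[0]/c[2]*im['fx']+im['cx'],c[1]/c[2]*im['fy']+im['cy']
def tri(a,pa,b,pb):
    o1,d1=ray(a,*pa);o2,d2=ray(b,*pb)
    s=np.linalg.lstsq(np.c_[d1,-d2],o2-o1,rcond=None)[0]
    p,q=o1+s[0]*d1,o2+s[1]*d2
    return (p+q)/2,np.linalg.norm(p-q)
E
python3 - <<'E'
from h import *
for n in('scene','top'):
    im=grab(n,n+'0.png'); print(n,ray(im,280,210),im['fx'])
print(manip.get_state())
E
```

```text
scene (array([0.9512327 , 0.50954224, 0.60417666]), array([-0.55406205, -0.58285238, -0.59457208])) 409.2437262151643
top (array([0.43303055, 0.06747056, 1.08620549]), array([ 0.07712795, -0.02178504, -0.99678909])) 434.1352293675571
{'clock': 0.1, 'qpos': array([ 1.00801776e+00,  2.76518553e-01,  1.50596086e+00,  2.73785693e-05,
        1.36068415e+00, -1.20960046e-01]), 'qd': array([-0.00104944, -0.00185021, -0.00288901,  0.00015825, -0.00055707,
       -0.00094423]), 'effort': array([ 2.88052877e-03, -4.17698479e+01, -2.46405530e+01, -1.79201024e-04,
        5.76845807e-03, -1.88071681e-05]), 'position': array([0.24561348, 0.51944401, 0.24755191]), 'ee_rot': array([-2.75933620e-04,  2.19119605e-01,  9.75697690e-01, -7.35511237e-04]), 'contact_force': array([-0.3439494 , -0.95526234,  0.02842093]), 'moment': array([ 0.04907823, -0.00195132, -0.02430073]), 'gripper_force': 0.0, 'width': 0.08503209288038699}
```

View pics/scene0.png

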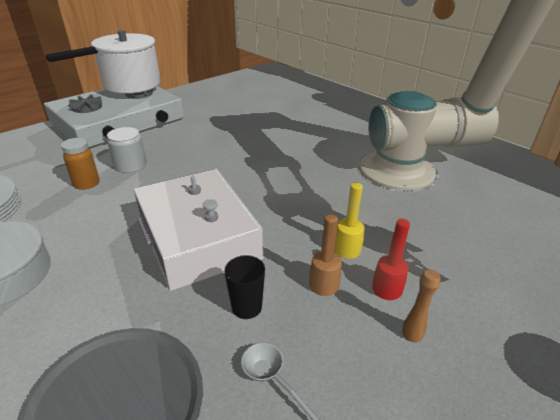

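View pics/top0.png

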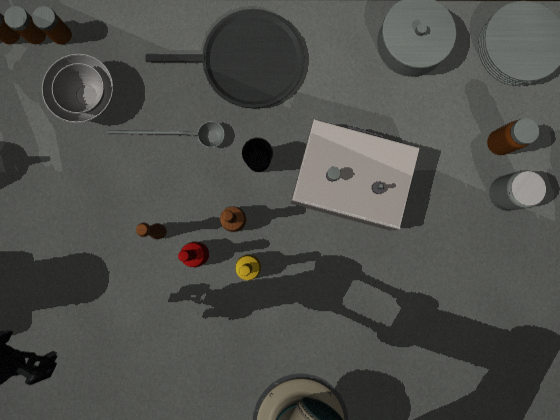

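Candidates for the mallet:
- brown, scene (326,255) / top (232,218)
- yellow, scene (352,222)
- red, scene (392,262)
- slim pestle, scene (421,305) / top (150,230)

I choose the brown one with the wide head. The lock peg is the capped one, scene (210,205) / top (333,174). The thin peg is at scene (193,182) / top (378,187). I'll check these in one close crop.

```bash
python3 - <<'E'
from h import *
s=cv2.imread('pics/scene0.png');t=cv2.imread('pics/top0.png')
def c(i,u,v,w,h,k): return cv2.resize(i[v:v+h,u:u+w],None,fx=k,fy=k,interpolation=cv2.INTER_CUBIC)
a=np.hstack([c(s,290,205,100,100,3),c(s,170,165,70,60,5)[:300]]) 
b=np.hstack([c(t,205,195,60,50,6)[:300,:300],c(t,315,155,100,50,6)[:300,:350]])
w=650
cv2.imwrite('pics/crop.png',np.vstack([a[:,:w],b[:,:w]]))
E
```

```text
(no output)
```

View pics/crop.png

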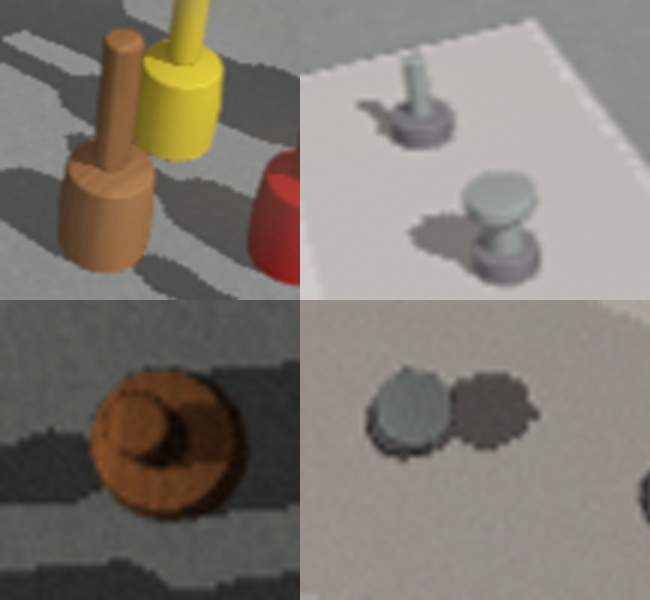

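The crop confirms a brown mallet with a wide head, handle top at scene (331.3,218.7) / top (227.5,215.8). It also confirms the capped peg, cap centre at scene (210,202.4) / top (333.7,173), and the thin uncapped peg, top at scene (193,176.5).

```bash
python3 - <<'E'
from h import *
s=grab('scene');t=grab('top')
m=tri(s,(331.3,218.7),t,(227.5,215.8));print('mallet top',m, atz(s,331.3,218.7,.17),atz(t,227.5,215.8,.17))
l=tri(s,(210,202.4),t,(333.7,173));print('lock',l,atz(s,210,202.4,.123),atz(t,333.7,173,.123))
th=atz(s,193,176.5,.125);print('thin',th,proj(t,th),np.linalg.norm((th-l[0])[:2]))
for n,u,v,z in(('yel',246,267,.17),('red',188,254,.17),('pestle',143,229,.15),('cup',257,153,.09)):print(n,atz(t,u,v,z))
for u,v in((315,121),(419,147),(401,229),(293,200)):print('corner',atz(t,u,v,.085))
# handle bottom/top mallet check: head circle segmentation
im=cv2.cvtColor(t['pixels'],cv2.COLOR_BGR2HSV)
print(proj(t,[*m[0][:2],.072]),proj(t,[*m[0][:2],0]))
from scipy.spatial.transform import Rotation as Ro
q=manip.get_state()['ee_rot'];print(Ro.from_quat(q[[1,2,3,0]]).as_matrix())
E
```

```text
mallet top (array([0.4927787 , 0.15873717, 0.16497365]), np.float64(0.00010850211792086853)) [0.49806113 0.16271178 0.17      ] [0.4924189 0.1582813 0.17     ]
lock (array([ 0.59010683, -0.07498052,  0.12384855]), np.float64(0.00027586026894052464)) [ 0.58954907 -0.07613702  0.123     ] [ 0.59013804 -0.07501409  0.123     ]
thin [ 0.56130386 -0.17938236  0.125     ] (np.float64(380.41631504359566), np.float64(185.36175257178863)) 0.1083021527468043
yel [0.38483203 0.11959859 0.17      ]
red [0.41302593 0.24052773 0.17      ]
pestle [0.46671907 0.34052337 0.15      ]
cup [0.64327859 0.09800273 0.09      ]
corner [ 0.72024413 -0.0386831   0.085     ]
corner [ 0.65729939 -0.28364766  0.085     ]
corner [ 0.46432342 -0.23500672  0.085     ]
corner [0.53355654 0.01523088 0.085     ]
(np.float64(231.47561839177837), np.float64(218.33413197314408)) (np.float64(234.07463338754982), np.float64(220.00978969110017))
[[-9.03977976e-01  4.27578599e-01 -6.00109381e-04]
 [ 4.27578995e-01  9.03977513e-01 -9.26568769e-04]
 [ 1.46304409e-04 -1.09419193e-03 -9.99999391e-01]]
```

Emit:
move_arm(steps=[0,0,0,0.02,-0.03,0.01,1,0,0,0,0.045,-0.066,0.02,1,0,0,0,0.072,-0.105,0.02,1,0,0,0,0.1,-0.145,0.02,1,0,0,0,0.127,-0.185,0.02,1,0,0,0,0.155,-0.225,0.02,1,0,0,0,0.182,-0.265,0.02,1,0,0,0,0.21,-0.305,0.02,1,0,0,0,0.232,-0.338,0.02,1,0,0,0,0.247,-0.361,0.02,1], squeeze=60)

```text
clock: 1.2
position: [0.4942, 0.1563, 0.2682]
ee_rot: [0.0, 0.22, 0.975, -0.0]
contact_force: [0.5, 0.3, -0.6]
width: 0.0855
gripper_force: 0.0
```

```bash
python3 - <<'E'
from h import *
s=grab('scene');t=grab('top');
c=lambda i,u,v,w,h,k: cv2.resize(i['pixels'][v:v+h,u:u+w],None,fx=k,fy=k,interpolation=cv2.INTER_CUBIC)
cv2.imwrite('pics/c1.png',np.hstack([c(s,270,150,130,160,3),c(t,170,150,130,160,3)]))
st=manip.get_state();print(st['position'],st['contact_force'],proj(s,st['position']))
p=st['position'];print(proj(s,[p[0],p[1],.17]))
E
```

```text
[0.49482721 0.15581654 0.26795178] [-0.44555279  0.56425919 -0.50192809] (np.float64(334.5383884490531), np.float64(167.86381824411873))
(np.float64(329.5473400949839), np.float64(216.16623549798058))
```

View pics/c1.png

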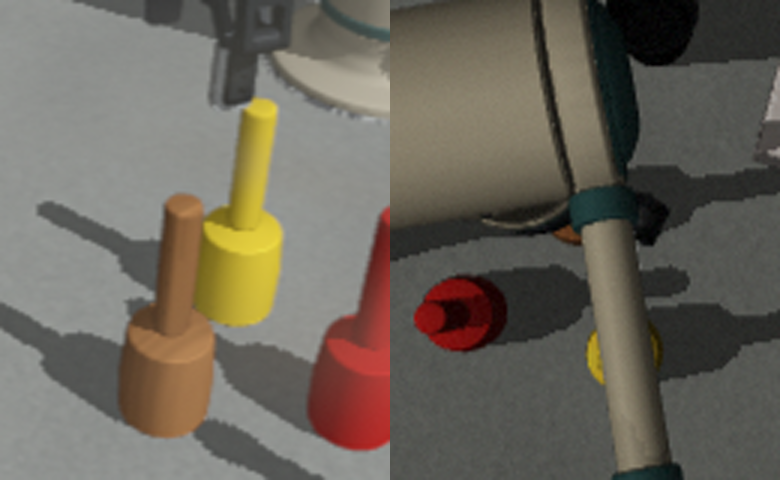

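The handle top is at crop (185,203), which is scene (331.7,217.7). The fingers straddle it from above, so I'll descend.

Emit:
move_arm(steps=[0,0,0,0.001,0.001,-0.01,1,0,0,0,0.001,0.001,-0.028,1,0,0,0,0.001,0.001,-0.046,1,0,0,0,0.001,0.001,-0.064,1,0,0,0,0.001,0.001,-0.082,1,0,0,0,0.001,0.001,-0.1,1,0,0,0,0.001,0.001,-0.115,1,0,0,0,0.001,0.001,-0.125,1,0,0,0,0.001,0.001,-0.125,1,0,0,0,0.001,0.001,-0.125,1])

```text
clock: 2.3
position: [0.4937, 0.1605, 0.1434]
ee_rot: [-0.0, 0.219, 0.976, 0.0]
contact_force: [0.1, -0.6, -0.1]
width: 0.0856
gripper_force: 0.0
```

```bash
python3 - <<'E'
from h import *
s=grab('scene')
c=lambda i,u,v,w,h,k: cv2.resize(i['pixels'][v:v+h,u:u+w],None,fx=k,fy=k,interpolation=cv2.INTER_CUBIC)
cv2.imwrite('pics/c2.png',c(s,270,160,130,140,4))
st=manip.get_state();p=st['position'];print(p,st['contact_force'],proj(s,p),proj(s,[p[0],p[1],.17]))
E
```

```text
[0.49413659 0.16034543 0.14386735] [0.18426129 0.45389988 0.27153439] (np.float64(330.50928557593636), np.float64(228.76251744319475)) (np.float64(331.7570980339208), np.float64(217.164016208619))
```

View pics/c2.png

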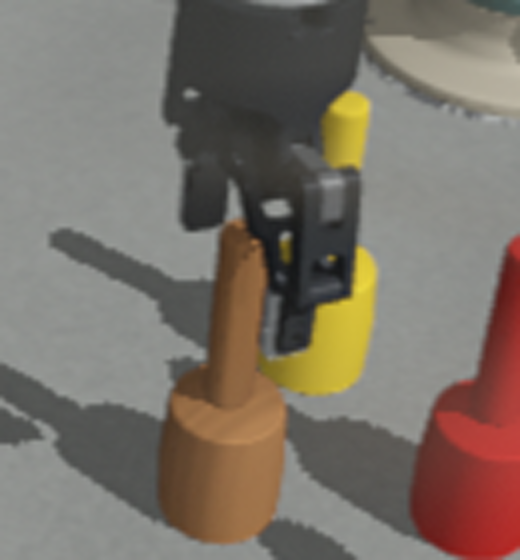

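The handle stands between the jaws, with its top at scene (331.7,217.7) against a predicted (331.8,217.2). I'll close on it.

Emit:
move_arm(steps=[0,0,0,0,0,0,-1,0,0,0,0,0,0,-1,0,0,0,0,0,0,-1,0,0,0,0,0,0,-1,0,0,0,0,0,0,-1,0,0,0,0,0,0,-1,0,0,0,0,0,0,-1,0,0,0,0,0,0,-1,0,0,0,0,0,0,-1,0,0,0,0,0,0,-1], squeeze=70)

```text
clock: 3.35
position: [0.4941, 0.1597, 0.1437]
ee_rot: [0.0, 0.219, 0.976, -0.0]
contact_force: [-0.6, -1.9, 5.2]
width: 0.0223
gripper_force: 68.4
```

Emit:
move_arm(steps=[0,0,0,0,0,0.005,-1,0,0,0,0,0,0.015,-1,0,0,0,0,0,0.035,-1,0,0,0,0,0,0.055,-1,0,0,0,0,0,0.08,-1,0,0,0,0,0,0.105,-1,0,0,0,0,0,0.13,-1,0,0,0,0,0,0.15,-1,0,0,0,0,0,0.16,-1,0,0,0,0,0,0.16,-1])

```text
clock: 4.35
position: [0.4944, 0.16, 0.3045]
ee_rot: [0.001, 0.219, 0.976, 0.001]
contact_force: [0.4, 0.3, -3.2]
width: 0.0222
gripper_force: 68.9
```

```bash
python3 - <<'E'
from h import *
s=grab('scene');t=grab('top')
c=lambda i,u,v,w,h,k: cv2.resize(i['pixels'][v:v+h,u:u+w],None,fx=k,fy=k,interpolation=cv2.INTER_CUBIC)
cv2.imwrite('pics/c3.png',np.hstack([c(s,260,60,130,190,3),c(t,300,120,130,190,3)]))
st=manip.get_state();p=st['position'];print(p,st['contact_force'],st['width'],proj(s,[p[0],p[1],.16]),proj(s,[p[0],p[1],.232]))
E
```

```text
[0.49325822 0.15977618 0.30236159] [-0.29829103  0.14097988 -3.79884758] 0.022464165968318697 (np.float64(331.35766899311864), np.float64(221.30754673365215)) (np.float64(335.03244421022083), np.float64(187.17751916400928))
```

View pics/c3.png

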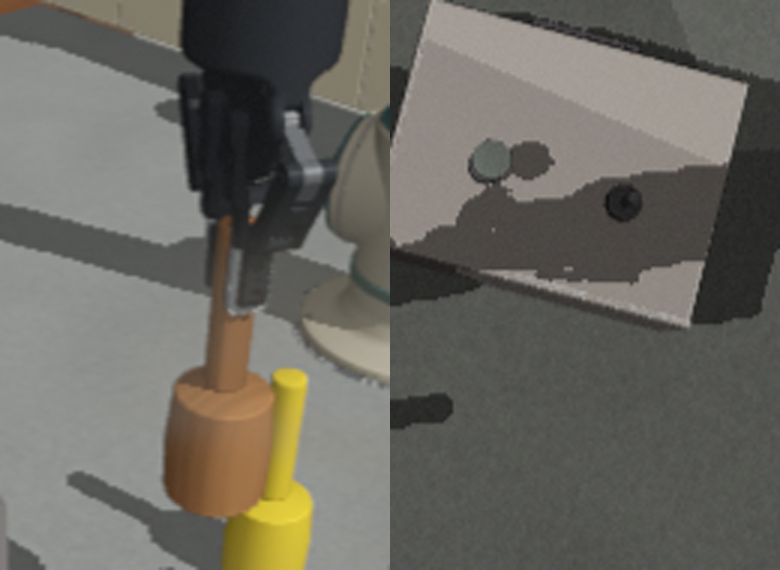

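Mallet hangs upright in the jaws, head bottom at about scene (332,228). In the top view the cap is at (464,173)→ full image (333.7,173) and the thin peg at about (378,187). Now I'll carry it over the lock peg.

Emit:
move_arm(steps=[0,0,0,0.006,-0.015,0.005,-1,0,0,0,0.018,-0.044,0.005,-1,0,0,0,0.032,-0.078,0.005,-1,0,0,0,0.046,-0.113,0.005,-1,0,0,0,0.06,-0.147,0.005,-1,0,0,0,0.074,-0.181,0.005,-1,0,0,0,0.086,-0.211,0.005,-1,0,0,0,0.093,-0.228,0.005,-1,0,0,0,0.096,-0.235,0.005,-1,0,0,0,0.096,-0.235,0.005,-1], squeeze=110)

```text
clock: 5.45
position: [0.5897, -0.0751, 0.3073]
ee_rot: [-0.001, 0.22, 0.976, 0.0]
contact_force: [0.4, 0.7, -3.7]
width: 0.0216
gripper_force: 108.0
```

```bash
python3 - <<'E'
from h import *
s=grab('scene')
c=lambda i,u,v,w,h,k: cv2.resize(i['pixels'][v:v+h,u:u+w],None,fx=k,fy=k,interpolation=cv2.INTER_CUBIC)
cv2.imwrite('pics/c4.png',c(s,140,80,140,140,4))
st=manip.get_state();p=st['position'];print(p,st['contact_force'],st['width'])
b=p[2]-.1437
for z in (b,b+.072):print(z,(np.array(proj(s,[p[0],p[1],z]))-[140,80])*4)
E
```

```text
[ 0.58934142 -0.07420003  0.3076654 ] [ 0.08054565 -0.08575201 -2.92743828] 0.022135002236691754
0.16396540460475317 [274.93137133 422.81746096]
0.23596540460475318 [260.26338968 292.13121582]
```

View pics/c4.png

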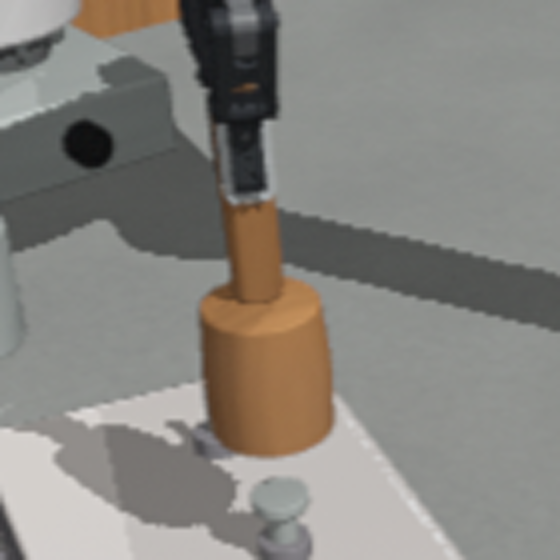

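The head hangs right over the capped peg (cap at scene (210,203)), and the thin peg is clear behind it. I'll go down now and slow near contact.

Emit:
move_arm(steps=[0,0,0,0,0,-0.01,-1,0,0,0,0,0,-0.025,-1,0,0,0,0,0,-0.034,-1,0,0,0,0,0,-0.038,-1,0,0,0,0,0,-0.041,-1,0,0,0,0,0,-0.044,-1,0,0,0,0,0,-0.047,-1,0,0,0,0,0,-0.05,-1,0,0,0,0,0,-0.053,-1,0,0,0,0,0,-0.055,-1])

```text
clock: 6.5
position: [0.5899, -0.0748, 0.2535]
ee_rot: [0.0, 0.219, 0.976, 0.0]
contact_force: [-2.0, 1.8, 3.7]
width: 0.0216
gripper_force: 108.7
```

Emit:
move_arm(steps=[0,0,0,0,0,-0.001,-1,0,0,0,0,0,-0.002,-1,0,0,0,0,0,-0.0025,-1,0,0,0,0,0,-0.003,-1,0,0,0,0,0,-0.0035,-1,0,0,0,0,0,-0.004,-1,0,0,0,0,0,-0.0045,-1,0,0,0,0,0,-0.005,-1,0,0,0,0,0,-0.005,-1,0,0,0,0,0,-0.005,-1])

```text
clock: 7.5
position: [0.59, -0.0751, 0.2488]
ee_rot: [0.0, 0.219, 0.976, 0.0]
contact_force: [-1.8, 4.1, 6.0]
width: 0.0218
gripper_force: 109.1
```

Emit:
move_arm(steps=[0,0,0,0,0,-0.0003,-1,0,0,0,0,0,-0.0006,-1,0,0,0,0,0,-0.0009,-1,0,0,0,0,0,-0.0012,-1,0,0,0,0,0,-0.0015,-1,0,0,0,0,0,-0.0018,-1,0,0,0,0,0,-0.002,-1,0,0,0,0,0,-0.002,-1,0,0,0,0,0,-0.002,-1,0,0,0,0,0,-0.002,-1])

```text
clock: 8.5
position: [0.5902, -0.0752, 0.2488]
ee_rot: [0.001, 0.219, 0.976, 0.0]
contact_force: [-3.4, 3.2, 14.4]
width: 0.0219
gripper_force: 109.5
```

Emit:
move_arm(steps=[0,0,0,0,0,-0.0005,-1,0,0,0,0,0,-0.001,-1,0,0,0,0,0,-0.0015,-1,0,0,0,0,0,-0.002,-1,0,0,0,0,0,-0.002,-1,0,0,0,0,0,-0.002,-1,0,0,0,0,0,-0.002,-1,0,0,0,0,0,-0.002,-1,0,0,0,0,0,-0.002,-1,0,0,0,0,0,-0.002,-1])

```text
clock: 9.5
position: [0.5905, -0.0753, 0.2487]
ee_rot: [0.003, 0.219, 0.976, -0.0]
contact_force: [-5.7, 3.9, 20.7]
width: 0.0218
gripper_force: 110.0
```

The peg is on its hard stop: the force climbs with no further travel. Lift and verify.

Emit:
move_arm(steps=[0,0,0,0,0,0.004,-1,0,0,0,0,0,0.01,-1,0,0,0,0,0,0.02,-1,0,0,0,0,0,0.035,-1,0,0,0,0,0,0.05,-1,0,0,0,0,0,0.06,-1,0,0,0,0,0,0.064,-1,0,0,0,0,0,0.064,-1,0,0,0,0,0,0.064,-1,0,0,0,0,0,0.064,-1])

```text
clock: 10.5
position: [0.5895, -0.0751, 0.3074]
ee_rot: [-0.001, 0.219, 0.976, 0.0]
contact_force: [1.3, 0.6, -3.5]
width: 0.0216
gripper_force: 108.2
```

Emit:
move_arm(steps=[0,0,0,-0.003,0.007,0,-1,0,0,0,-0.01,0.024,0,-1,0,0,0,-0.022,0.054,0,-1,0,0,0,-0.036,0.088,0,-1,0,0,0,-0.05,0.122,0,-1,0,0,0,-0.064,0.157,0,-1,0,0,0,-0.078,0.191,0,-1,0,0,0,-0.089,0.218,0,-1,0,0,0,-0.095,0.233,0,-1,0,0,0,-0.096,0.235,0,-1])

```text
clock: 11.5
position: [0.4916, 0.1627, 0.3086]
ee_rot: [-0.001, 0.217, 0.976, 0.001]
contact_force: [0.7, 0.6, -3.0]
width: 0.0219
gripper_force: 108.1
```

```bash
python3 - <<'E'
from h import *
s=grab('scene')
c=lambda i,u,v,w,h,k: cv2.resize(i['pixels'][v:v+h,u:u+w],None,fx=k,fy=k,interpolation=cv2.INTER_CUBIC)
cv2.imwrite('pics/c5.png',np.hstack([c(s,150,150,100,140,4),c(s,290,60,100,140,4)]))
st=manip.get_state();p=st['position'];print(p,st['contact_force'],st['width'])
print((np.array(proj(s,[.590,-.075,.105]))-150)*4)
b=p[2]-.1437
for z in (b,b+.072):print(z,np.array(proj(s,[p[0],p[1],z])))
E
```

```text
[0.4922803  0.16160823 0.30853176] [-0.9449156  -0.28862468 -3.74267888] 0.02165854981354482
[243.83365414 239.64855938]
0.1648317567329572 [332.74448829 219.38601065]
0.2368317567329572 [336.52582048 184.96313049]
```

View pics/c5.png

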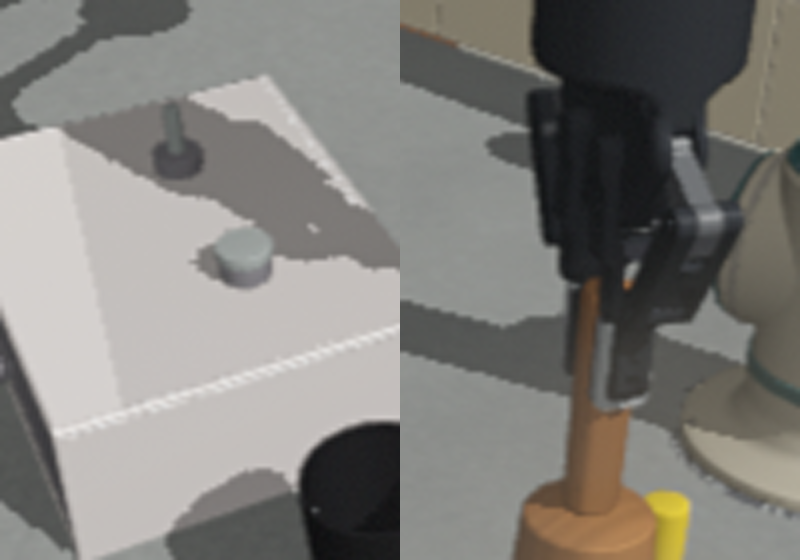

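The lock peg's cap sits on its collar (scene (211,210), predicted (211,210)), the thin peg stands up, and the mallet is still held upright. Lower it back to its place.

Emit:
move_arm(steps=[0,0,0,0,0,-0.005,-1,0,0,0,0,0,-0.02,-1,0,0,0,0,0,-0.04,-1,0,0,0,0,0,-0.065,-1,0,0,0,0,0,-0.09,-1,0,0,0,0,0,-0.115,-1,0,0,0,0,0,-0.135,-1,0,0,0,0,0,-0.148,-1,0,0,0,0,0,-0.154,-1,0,0,0,0,0,-0.156,-1])

```text
clock: 12.55
position: [0.4939, 0.159, 0.1516]
ee_rot: [-0.001, 0.22, 0.976, -0.0]
contact_force: [0.9, 0.1, -2.2]
width: 0.0217
gripper_force: 108.2
```

Emit:
move_arm(steps=[0,0,0,0,0,-0.001,-1,0,0,0,0,0,-0.002,-1,0,0,0,0,0,-0.003,-1,0,0,0,0,0,-0.004,-1,0,0,0,0,0,-0.005,-1,0,0,0,0,0,-0.006,-1,0,0,0,0,0,-0.007,-1,0,0,0,0,0,-0.007,-1,0,0,0,0,0,-0.007,-1,0,0,0,0,0,-0.007,-1])

```text
clock: 13.55
position: [0.4939, 0.1598, 0.1453]
ee_rot: [0.0, 0.219, 0.976, 0.0]
contact_force: [0.8, -0.5, -3.8]
width: 0.0215
gripper_force: 108.2
```

Emit:
move_arm(steps=[0,0,0,0,0,-0.0003,-1,0,0,0,0,0,-0.0006,-1,0,0,0,0,0,-0.0009,-1,0,0,0,0,0,-0.0012,-1,0,0,0,0,0,-0.0015,-1,0,0,0,0,0,-0.0018,-1,0,0,0,0,0,-0.002,-1,0,0,0,0,0,-0.002,-1,0,0,0,0,0,-0.002,-1,0,0,0,0,0,-0.002,-1])

```text
clock: 14.55
position: [0.494, 0.1598, 0.1438]
ee_rot: [0.0, 0.219, 0.976, 0.0]
contact_force: [-1.6, -0.3, 4.4]
width: 0.0221
gripper_force: 108.6
```

It's seated: Fz +4.4 N at the original height. Release gradually.

Emit:
move_arm(steps=[0,0,0,0,0,0,-1,0,0,0,0,0,0,-0.4,0,0,0,0,0,0,-0.2,0,0,0,0,0,0,0,0,0,0,0,0,0,0.3,0,0,0,0,0,0,0.6,0,0,0,0,0,0,1,0,0,0,0,0,0,1,0,0,0,0,0,0,1,0,0,0,0,0,0,1], squeeze=30)

```text
clock: 15.55
position: [0.4939, 0.1598, 0.1433]
ee_rot: [0.0, 0.219, 0.976, 0.0]
contact_force: [-1.0, -0.6, 0.3]
width: 0.0853
gripper_force: 0.0
```

Emit:
move_arm(steps=[0,0,0,0,0,0.005,1,0,0,0,0,0,0.015,1,0,0,0,0,0,0.03,1,0,0,0,0,0,0.05,1,0,0,0,0,0,0.075,1,0,0,0,0,0,0.1,1,0,0,0,0,0,0.12,1,0,0,0,0,0,0.135,1,0,0,0,0,0,0.14,1,0,0,0,0,0,0.14,1])

```text
clock: 16.55
position: [0.4942, 0.1599, 0.2845]
ee_rot: [0.001, 0.219, 0.976, 0.0]
contact_force: [0.6, 0.3, 0.1]
width: 0.0855
gripper_force: 0.0
```

```bash
python3 - <<'E'
from h import *
s=grab('scene','end.png')
st=manip.get_state();print(st['clock'],st['position'],st['contact_force'],st['width'])
E
```

```text
16.6 [0.49371234 0.15982448 0.28347254] [ 0.47736295 -0.19962472 -0.0149102 ] 0.08535524366321462
```

View pics/end.png

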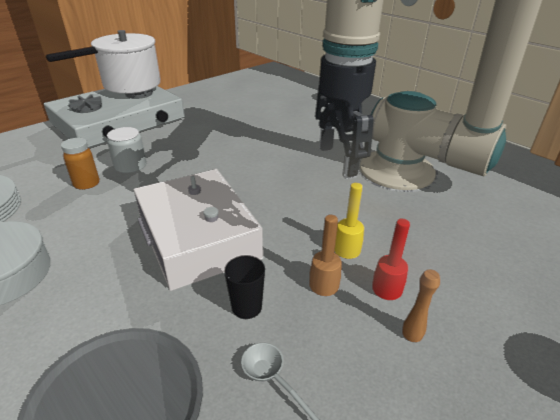

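The mallet stands where it was (handle top at scene (331,218)), the lock peg is down at (211,213), and the thin peg is up at (194,183). The look-alikes are untouched and the gripper is clear.

```bash
python3 -c "
from rig import manip
print(manip.sign_off())"
```

```text
the job is handed in; nothing more can be done
None
```

The lock peg is knocked fully down onto its collar, the thin peg is still standing, and the mallet is back head-down where it was found; I handed the job in at about 16.6 s, and no verdict was shown.

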